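# Sand the cleat blocks along the fence

### The arm

A 6-joint arm with a two-finger parallel gripper is mounted at the origin on the work surface. World frame = base frame: x ahead of the robot, y to its left, z up, the work surface at z = 0. Lengths are in mm, angles in rad, forces in N, time in s.
With the tool pointing down it reaches from about 250 to 775 mm from the base axis. Payload 4 kg.
Tool frame: the origin (TCP) lies at the very end of the fingers, on their centre line; the grasp point (between the pads) lies 19 mm behind it; z points along the fingers, y is the direction in which the jaws open and shut (so a half turn about z gives the same grasp; the last joint's range is limited). The gripper opens to 94 mm and grips with 3 to 60 N. Pads are 16 mm wide; open, the fingers measure 119 mm over their backs; the gripper's body (75 mm by 177 mm) begins 78 mm behind the grasp point.
Start: joints at [1.016, 0.087, 1.371, -0, 1.684, -0.103], TCP at [240.134, 494.829, 205.506] pointing down, gripper open.
Joint ranges: [-3.1, 3.1], [-0.76, 2.03], [0.27, 2.55], [-1.08, 4.22], [0.17, 2.65], [-2.57, 2.57]. Speed limits (rad/s): [2.79, 2.79, 3.14, 3.14, 3.14, 3.14].

### API

Orientations are given as a unit quaternion [x, y, z, w].
In Python, from station import bot, eyes gives the robot as it stands. The module is installed in compiled form; this text tells all that it offers.
- The arm moves only by the tool arm_command, never from a script. Its argument "series" is a list that holds one entry, the list of rows, each a list of 7 numbers: the shift along the tool's x, y, z in m, then the turn, a rotation vector about the tool's x, y, z in degrees, then the closure, from 0 (fully open) to 1 (shut). In form: [[[tx, ty, tz, wx, wy, wz, claw], ...]]. A call has 1 to 12 rows; each row shifts and turns the commanded pose from where the row before left it, along the tool's axes as they then stand; what a row does not reach is not made up. A row lasts 1/8 s, in which the tool goes at most 62.5 mm and 10.7 degrees, less where a joint would pass 70% of its speed; a pose out of reach is approached as far as the arm can. A call is refused whole if a number of a shift passes 0.0625 or a number of a turn 10.7, either way. A call with a gripper value outside its range is refused whole. The fingers move at their own pace and stop on an object; "squeeze" is the grip in N (left out, the last holds). Time passes only in rows, so rows that do not move let the fingers close. It gives the time, the measured TCP pose, the force and the opening at its end, in the units of the state.
- bot.read_state(): the state, without advancing time (a new reading comes with each control period).
- eyes.capture(name): name is "side" or "top"; returns the picture (384x512x3 uint8, blue, green, red); there is no depth.
- eyes.camera_params(name): a dict with "intrinsics" (3x3 intrinsics, pixels), "R" (3x3) and "t" (3): a world point X has camera coordinates R X + t. Camera axes: x right, y down, z forward; pixel columns grow to the right and rows downward; lengths in mm; the calibration is good to about 2 mm. A picture is of the moment at which its call begins. camera_params takes no time and is no camera call.
- bot.job_done(): hands the job in, once; it reports no verdict.
The state is a dict: "time": time; "q": joint angles; "qd": joint speeds; "effort": joint torques, N m; "ee_pos": TCP position; "orientation": TCP orientation; "contact_force": force on the tool from outside, world axes, zero at the start; "moment": the same for the moment, N m; "width": finger opening in mm.
Only numpy, scipy, OpenCV 4.12 (cv2) and the standard library are available. Lean on these libraries where they do the work, as an engineer would, in place of code of your own. Each camera call takes 0.05 s, during which the arm holds its last target. There are 200 camera calls.

### The job

Switch the sander on, then pass every wooden block under its hood, one at a time and the palest wood first, the darkest last so that dark dust does not stain pale wood: lay the block lengthways on the infeed bed against the fence and feed it with the push stick, kept pressed flush to the fence, until it is wholly out of the hood on the outfeed bed, where it stays. When all the blocks are through, switch the sander off; finish with the push stick lying upright (handle up) on its mat, leaving the tin and the jar standing.

Things in the scene. Friction and masses are not known exactly. Their poses are not given: they have to be found in the camera images.
- sander: Green drum sander fixed on the bench, turned up to 5 deg. Origin on the bench below the hood middle; +y is the feed direction, +x the fence side (away from the robot). Steel bed, top 12 mm above the bench, x -85 to +30, y -250 to +280 mm. Fence along the whole bed: guiding face is the plane x = 0, 20 mm thick, 30 mm above the bed. No rollers: the drum does not pull the blocks.
- hood (a point): Middle of the hood tunnel on the bed top (axes as the sander). Hood spans y -30 to +30 mm; tunnel open from the fence face (x = 0) to x = -62 mm, 47 mm high. Hood outside x -79 to +27 mm, top 107 mm above the bed; behind it the motor, x 25 to 100, y -55 to +55, up to 140 mm. Infeed bed: y below -30; outfeed bed: y above +30 mm.
- bat (a joint): Sander switch: toggle bat on a grey box, in rad. -0.45 = off (leaning to the box -x side, towards the robot, red mark), +0.45 = on (leaning to +x, away from the robot, green mark). Over-centre: it falls to whichever side of 0 it is on and stays; about 1 N at the tip moves it.
- bat_pivot (a point): Pivot of the toggle bat, 62 mm above the bench, 2 mm above the top of its grey box (90 x 80 mm, 60 mm tall, fixed). Axes are those of the box: the bat swings in the x-z plane. Bat: 12 mm thick steel rod with a red ball of 18 mm at the end, ball centre 46 mm from the pivot.
- mat_top (a point): Top centre of the black rubber mat (320 x 90 x 4 mm, fixed on the bench) on which the push stick lives; x along its length, z up.
- stick_handle (a point): Push stick (loose, 160 g): point in its upright orange handle 55 mm above its underside. Stick axes: +x to the nose, +y to the cheek side, z up. Handle 34 mm along x, 20 mm along y, from 14 to 85 mm above the underside; grip it across y. Under it a steel foot 70 x 48 x 10 mm; wooden bar 24 mm wide, 14 mm high, x = -50 mm to the heel.
- stick_heel (a point): Middle of the heel of the push stick, its flat orange pushing face (40 mm wide, 24 mm high), 165 mm ahead of the handle, 12 mm above the underside; same axes. The cheek, a 22 mm high orange plate, runs 52 mm ahead of it, inner face at y = +12, outer at +20 mm. Pointing along the feed, the heel meets the rear end of a block and the cheek its side away from the fence.
- pale_c (a point): Centre of the pale (straw-coloured) wooden block, loose, 60 x 45 x 28 mm (its x, y, z), 60 g, lying flat. May be absent.
- brown_c (a point): Centre of the mid-brown wooden block, loose, 60 x 45 x 28 mm (its x, y, z), 60 g, lying flat. May be absent.
- dark_c (a point): Centre of the dark brown wooden block, loose, 60 x 45 x 28 mm (its x, y, z), 60 g, lying flat. May be absent.
- tin: Dark tin can standing behind the sander, diameter 66 mm, 120 mm tall; origin under its centre. Leave it standing.
- jar: Jar standing near the switch box, diameter 60 mm, 80 mm tall; origin under its centre. Leave it standing.
Not all that is in view belongs to the job. Of the things that look like the part that bears pale_c, take the one that is farthest from the robot's base at the start.

How it is judged (in metres and radians):
On the way, in this order (a step that is already met when the one before it is completed fails the run):
1. the sander is switched on (value of joint bat above 0.25 rad), for 0.2 s.
2. the pale (straw-coloured) block is under the hood, flat and flush with the fence (within 4 mm and 0.08 rad), the push stick heel behind it (y of pale_c in the frame of sander between -0.022 and 0.022 m and x of pale_c in the frame of sander above -0.027 m and angle between the x axis of pale_c and the y axis of sander, either way round below 0.08 rad and angle between pale_c's own z axis and vertical below 0.15 rad and horizontal distance between stick_heel and pale_c below 0.045 m), for 0.2 s.
3. the pale (straw-coloured) block has come fully out of the hood on the outfeed bed (y of pale_c in the frame of sander between 0.06 and 0.285 m and x of pale_c in the frame of sander between -0.09 and 0 m and z of pale_c in the frame of sander between 0.018 and 0.04 m), for 0.1 s.
4. the mid-brown block is under the hood, flat and flush with the fence (within 4 mm and 0.08 rad), the push stick heel behind it (y of brown_c in the frame of sander between -0.022 and 0.022 m and x of brown_c in the frame of sander above -0.027 m and angle between the x axis of brown_c and the y axis of sander, either way round below 0.08 rad and angle between brown_c's own z axis and vertical below 0.15 rad and horizontal distance between stick_heel and brown_c below 0.045 m), for 0.2 s.
5. the mid-brown block has come fully out of the hood on the outfeed bed (y of brown_c in the frame of sander between 0.06 and 0.285 m and x of brown_c in the frame of sander between -0.09 and 0 m and z of brown_c in the frame of sander between 0.018 and 0.04 m), for 0.1 s.
6. the dark brown block is under the hood, flat and flush with the fence (within 4 mm and 0.08 rad), the push stick heel behind it (y of dark_c in the frame of sander between -0.022 and 0.022 m and x of dark_c in the frame of sander above -0.027 m and angle between the x axis of dark_c and the y axis of sander, either way round below 0.08 rad and angle between dark_c's own z axis and vertical below 0.15 rad and horizontal distance between stick_heel and dark_c below 0.045 m), for 0.2 s.
7. the dark brown block has come fully out of the hood on the outfeed bed (y of dark_c in the frame of sander between 0.06 and 0.285 m and x of dark_c in the frame of sander between -0.09 and 0 m and z of dark_c in the frame of sander between 0.018 and 0.04 m), for 0.1 s.
8. the sander is switched off (value of joint bat below -0.25 rad), for 0.2 s.
At the end, for the whole second after the job is handed in: The switch is off (joint below -0.25); every block present lies on the outfeed bed, its centre 60 to 285 mm along the feed from the hood middle (so wholly clear of the hood); the push stick stands on its mat, handle up (within 0.1 rad), handle and heel both over the mat (all of step 3 and all of step 5 and all of step 7 and value of joint bat below -0.25 rad and x of stick_handle in the frame of mat_top between -0.165 and 0.165 m and y of stick_handle in the frame of mat_top between -0.045 and 0.045 m and x of stick_heel in the frame of mat_top between -0.165 and 0.165 m and y of stick_heel in the frame of mat_top between -0.045 and 0.045 m and angle between stick_handle's own z axis and vertical below 0.1 rad and z of stick_handle in the frame of mat_top between 0.045 and 0.062 m); the robot touches nothing.
It fails at once if the tin or the jar is knocked over (angle between any of tin, jar's own z axis and vertical above 0.6 rad).
It fails at once if a block is pushed with the stick under the hood while more than 10 mm off the fence ((y of pale_c in the frame of sander between -0.03 and 0.022 m and x of pale_c in the frame of sander below -0.0325 m and horizontal distance between stick_heel and pale_c below 0.038 m) or (y of brown_c in the frame of sander between -0.03 and 0.022 m and x of brown_c in the frame of sander below -0.0325 m and horizontal distance between stick_heel and brown_c below 0.038 m) or (y of dark_c in the frame of sander between -0.03 and 0.022 m and x of dark_c in the frame of sander below -0.0325 m and horizontal distance between stick_heel and dark_c below 0.038 m)).
Of pale, brown, dark only 2 to 3 are there at a start; the rules pass over those that are not, and their reading is None.
At some moment in a run one of pale, brown, dark, stick may be knocked a few centimetres aside while the robot is not near it.
Once in a run the grip may slacken for a moment while it holds something.
It also fails if it takes over 210 s, if anything falls off the work surface, if the arm or the gripper's body presses on something with over 40 N, if the wrist force passes 120 N, or if a joint passes its speed limit or range.

## Working session

There is one attempt and no reset: what is moved stays moved. The work goes in short steps, Python scripts to look and compute and a tool call to move; the robot and the scene stay as the last step left them, time stands still between calls to the robot, and variables do not carry over. Pictures are saved under pics/ and viewed, about 12 in all and at most 16, crops included, and the job is handed in when it is done.

Besides the shell and the picture viewer there is one more tool, called after "Call:" as name([rows], argument=value, ...), one row to a line, values as JSON. arm_command: Moves the arm, as the interface text tells. Its arguments: {"type":"object","properties":{"series":{"type":"array"},"squeeze":{"type":"number"}},"required":["series"]}

```bash
mkdir -p pics; cat > h.py <<'E'
import numpy as np,cv2
from station import bot,eyes
def snap(n,f):
    im=eyes.capture(n);cv2.imwrite('pics/'+f,im);return im
def ray(n,u,v,z):
    p=eyes.camera_params(n);K,R,t=map(np.array,(p['intrinsics'],p['R'],p['t']))
    d=R.T@np.linalg.inv(K)@[u,v,1];c=-R.T@t
    return c+d*(z-c[2])/d[2]
def proj(n,X):
    p=eyes.camera_params(n);K,R,t=map(np.array,(p['intrinsics'],p['R'],p['t']))
    x=K@(R@np.array(X,float)+t);return x[:2]/x[2]
E
python3 - <<'E'
from h import *
a=snap('top','t0.png');b=snap('side','s0.png')
for n in('top','side'):
    p=eyes.camera_params(n);print(n,p['intrinsics'],-np.array(p['R']).T@p['t'],p['R'])
cv2.imwrite('pics/t0b.png',cv2.resize(a,(800,600),interpolation=2));cv2.imwrite('pics/s0b.png',cv2.resize(b,(800,600),interpolation=2))
print(bot.read_state())
E
```

```text
top [[455.52358438   0.         254.1498046 ]
 [  0.         455.52358438 187.14737739]
 [  0.           0.           1.        ]] [ 316.85765421   21.99144762 1293.29373267] [[-0.02498195 -0.99926659 -0.02902048]
 [-0.98451928  0.02963034 -0.17275368]
 [ 0.17348686  0.0242555  -0.98453744]]
side [[460.07381037   0.         253.525682  ]
 [  0.         460.07381037 190.99132597]
 [  0.           0.           1.        ]] [-177.18438145 -612.4455153   975.3792148 ] [[ 0.6840029  -0.72946345  0.00480651]
 [-0.50176805 -0.47525982 -0.72274264]
 [ 0.52949869  0.49194631 -0.69110055]]
{'time': 0.1, 'q': array([ 1.01591089e+00,  8.78669123e-02,  1.37209642e+00, -1.48526881e-05,
        1.68359581e+00, -1.03060342e-01]), 'qd': array([ 0.00047603, -0.00049876, -0.00402938,  0.00032998, -0.002094  ,
       -0.00068841]), 'effort': array([ 1.10408393e-03, -3.41252267e+01, -3.03302586e+01,  7.18775019e-02,
        3.03783605e-02, -9.65289382e-05]), 'ee_pos': array([239.86185917, 494.3912249 , 204.43237591]), 'orientation': array([ 2.23996514e-01,  9.74589449e-01, -9.32901018e-04, -3.10673417e-04]), 'contact_force': array([ 0.83637611,  0.43373881, -0.81534338]), 'moment': array([ 0.00570034, -0.05803491,  0.00505074]), 'width': 94.02025340491386}
```

View pics/t0b.png

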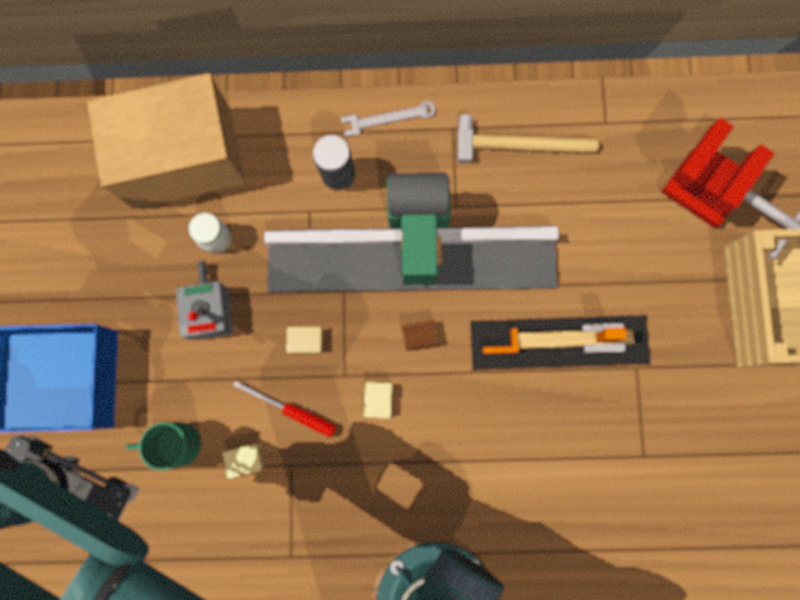

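View pics/s0b.png

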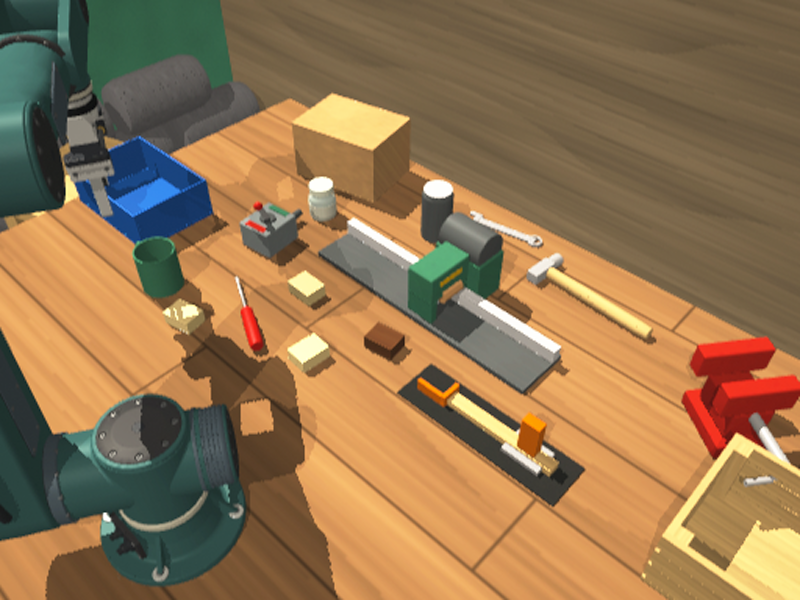

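```bash
python3 - <<'E'
from h import *
a=cv2.imread('pics/t0.png');b=cv2.imread('pics/s0.png')
print('base',proj('top',[0,0,0])*800/512)
for n,u,v in [('A',304,338),('B',378,399),('C',243,460),('D',423,334)]:
    X=ray('top',u*.64,v*.64,28);print(n,X.round(),np.hypot(*X[:2]))
cv2.imwrite('pics/c1.png',cv2.resize(a[130:270,110:270],(800,700),interpolation=cv2.INTER_CUBIC)[:600])
cv2.imwrite('pics/c2.png',cv2.resize(a[130:245,245:420],(800,526),interpolation=cv2.INTER_CUBIC))
cv2.imwrite('pics/c3.png',cv2.resize(b[120:300,140:380],(800,600),interpolation=cv2.INTER_CUBIC))
E
```

```text
base [436.51541089 604.94358983]
A [462. 222.  28.] 512.5471625213548
B [350.  92.  28.] 362.12588416610595
C [251. 329.  28.] 414.26630890042566
D [463.   9.  28.] 463.1578102428101
```

View pics/c1.png

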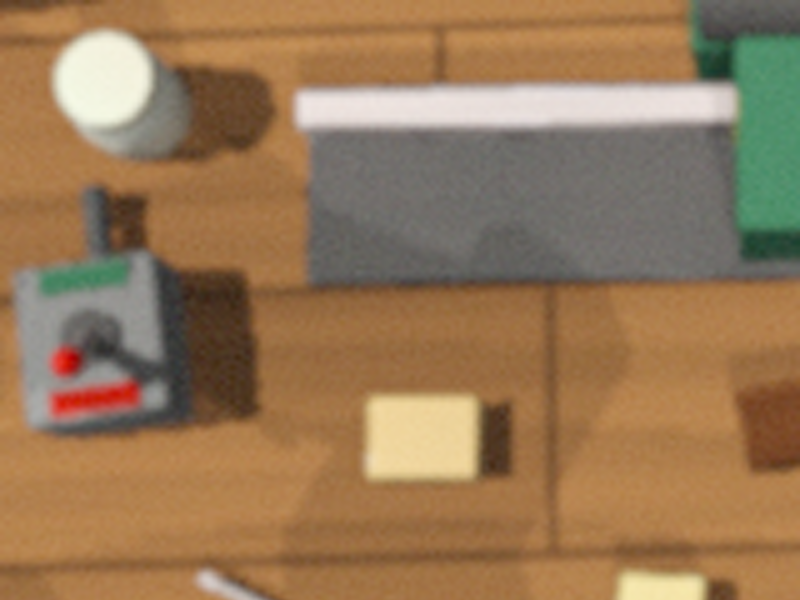

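View pics/c2.png

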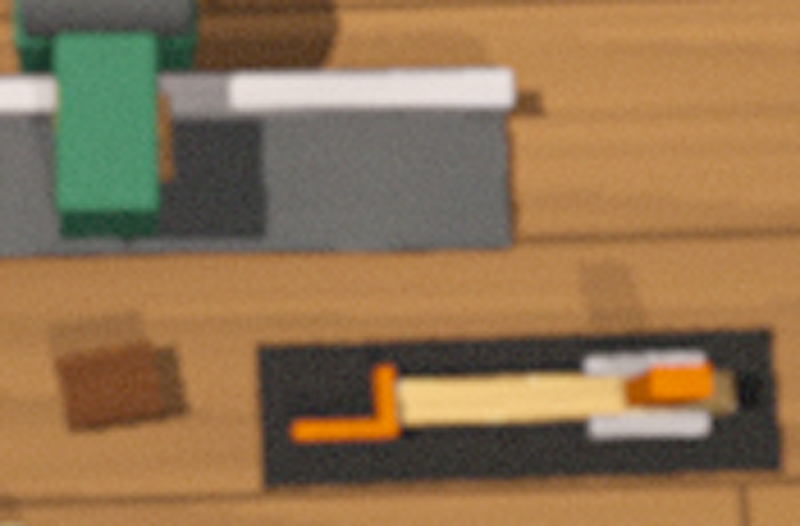

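View pics/c3.png

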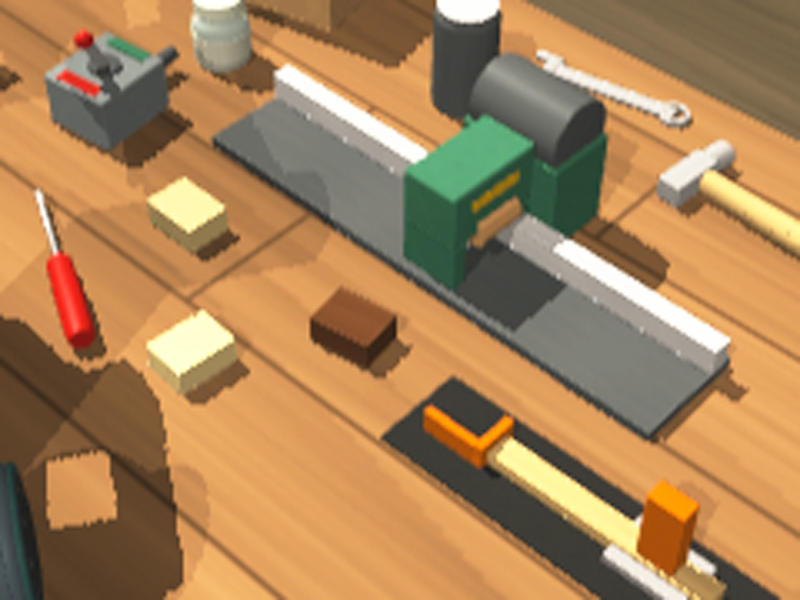

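```bash
cat >> h.py <<'E'
from scipy.optimize import least_squares
def fit(obs,x0):  # obs: (cam,u,v,[local xyz mm, z above bench]); pose x,y,yaw
    def X(p,l):
        c,s=np.cos(p[2]),np.sin(p[2]);return [p[0]+c*l[0]-s*l[1],p[1]+s*l[0]+c*l[1],l[2]]
    r=least_squares(lambda p:np.concatenate([proj(n,X(p,l))-[u,v] for n,u,v,l in obs]),x0,x_scale=[100,100,1])
    return r.x,r.fun.reshape(-1,2)
c1=lambda x,y:('top',110+x/5-.4,130+y/5-.4)
k=175/800
c2=lambda x,y:('top',245+x*k-.4,130+y*k-.4)
c3=lambda x,y:('side',140+x*.3-.35,120+y*.3-.35)
E
python3 - <<'E'
from h import *
np.set_printoptions(precision=2,suppress=True)
def rep(n,o,x0):
    p,r=fit(o,x0);print(n,p,'res',r.tolist() if 0 else np.abs(r).max(), r.round(1).tolist())
rep('sander',[(*c1(296,92),[20,280,42]),(*c1(300,130),[0,280,42]),(*c2(512,68),[20,-250,42]),(*c2(514,107),[0,-250,42]),
 (*c1(310,283),[-85,280,12]),(*c2(511,246),[-85,-250,12]),(*c3(214,140),[-85,280,12]),(*c3(652,437),[-85,-250,6]),(*c3(727,344),[20,-250,42])],[600,0,0])
rep('A',[(*c1(365,395),[22.5,30,28]),(*c1(478,395),[22.5,-30,28]),(*c1(480,480),[-22.5,-30,28]),(*c1(366,482),[-22.5,30,28]),
 (*c3(185,178),[22.5,30,28]),(*c3(148,208),[-22.5,30,28]),(*c3(226,212),[22.5,-30,28]),(*c3(191,240),[-22.5,-30,28])],[460,220,0])
rep('D',[(*c2(57,355),[22.5,30,28]),(*c2(150,343),[22.5,-30,28]),(*c2(160,418),[-22.5,-30,28]),(*c2(69,430),[-22.5,30,28]),
 (*c3(341,288),[22.5,30,28]),(*c3(310,321),[-22.5,30,28]),(*c3(396,322),[22.5,-30,28]),(*c3(363,352),[-22.5,-30,28])],[460,10,0])
rep('mat',[(*c2(260,346),[45,160,4]),(*c2(771,331),[45,-160,4]),(*c2(778,468),[-45,-160,4]),(*c2(266,487),[-45,160,4]),(*c3(452,377),[45,160,4]),(*c3(383,436),[-45,160,4])],[460,-200,0])
# stick: local x'=-y_stick(right,world x), y'=x_stick(fwd), origin handle ; z incl mat 4
rep('stick',[(*c2(713,368),[10,-17,89]),(*c2(712,402),[-10,-17,89]),(*c2(652,368),[10,17,89]),(*c2(652,402),[-10,17,89]),
 (*c2(374,366),[20,165,28]),(*c2(290,424),[-12,217,26]),(*c2(291,441),[-20,217,26]),(*c3(425,407),[-12,217,26]),(*c3(698,492),[10,-17,89]),(*c3(650,510),[-10,17,89])],[460,-300,0])
rep('box',[(*c1(17,270),[40,45,60]),(*c1(153,252),[40,-45,60]),(*c1(165,408),[-40,-45,60]),(*c1(28,425),[-40,45,60])],[480,350,0])
rep('box2',[(*c1(17,270),[45,40,60]),(*c1(153,252),[45,-40,60]),(*c1(165,408),[-45,-40,60]),(*c1(28,425),[-45,40,60])],[480,350,0])
# ball triangulate, drum
def tri(a,b):
    f=lambda X:np.concatenate([proj(n,X)-[u,v] for n,u,v in(a,b)])
    r=least_squares(f,[450,300,50]);return r.x,r.fun
print('ball',tri(c1(67,361),c3(84,40)))
print('drum',tri(c2(170,140),c3(497,222)))
print('jar',ray(*c1(103,80),80),'tin',ray('top',332*.64,150*.64,120))
E
```

```text
sander [632.61  10.19  -0.02] res 1.6289890360183676 [[1.1, 0.3], [0.2, -0.5], [0.5, 0.6], [0.4, -1.0], [-0.3, 0.2], [0.5, 0.3], [-1.2, -1.1], [-1.4, 0.2], [0.8, -1.6]]
A [458.79 220.82  -0.01] res 2.2794069618971378 [[1.8, 1.1], [0.5, 0.6], [0.1, -0.4], [1.5, -0.3], [-0.8, -0.1], [-0.8, -2.0], [-0.0, -1.2], [-0.7, -2.3]]
D [461.35  13.04   0.1 ] res 1.4074803168631433 [[0.5, 0.6], [1.4, 0.5], [1.4, -0.0], [-0.1, 0.1], [-0.3, -0.5], [-0.9, -1.4], [-0.2, -1.4], [-0.1, -1.0]]
mat [ 444.8  -237.88    0.01] res 2.132879748462301 [[-0.7, -0.4], [0.7, -1.0], [2.1, 0.9], [-0.5, 0.4], [0.0, -1.1], [-1.2, -0.4]]
stick [ 447.78 -314.47    0.  ] res 4.876111933469588 [[-0.6, -0.7], [0.2, -0.6], [-0.2, -0.2], [0.4, -0.1], [1.1, 1.1], [1.3, 0.6], [1.2, -0.3], [0.7, -0.6], [-0.3, 3.5], [-2.6, -4.9]]
box [516.31 402.2    0.09] res 2.7089936471797245 [[-2.3, 1.5], [2.6, 1.2], [2.4, -1.6], [-2.7, -1.1]]
box2 [516.39 402.2    0.1 ] res 0.7749901851030074 [[-0.7, -0.4], [0.6, -0.4], [0.8, 0.3], [-0.7, 0.5]]
ball (array([498.27, 402.08, 100.11]), array([ 0.08, -0.11, -0.17,  0.01]))
drum (array([605.81, -25.4 ,  65.01]), array([-0.2 ,  0.24,  0.33, -0.06]))
jar [657.88 392.54  80.  ] tin [778.55 157.9  120.  ]
```

The scene, in 800-px top-image coordinates:

- **Pale candidates:** A is at (304,340), 513 mm from the base. B is at (378,400), 362 mm away. C at (243,460) is crumpled and not a block. A is a flat 60x45 block and the farthest, so A is pale_c; the enlarged crop confirms it.
- **Other block:** one dark-brown block at (423,335).
- **Tunnel:** the tan slab there triangulates to z = 65 mm, so it is the drum.

I'll do the switch first.

Call:
arm_command([
  [[0,0,0,0,0,-8.6,1],[0,0,0,0,0,-8.6,1],[0,0,0,0,0,-8.7,1],[-0.04,-0.018,0.01,0,0,0,1],[-0.04,-0.018,0.01,0,0,0,1],[-0.04,-0.018,0.01,0,0,0,1],[-0.04,-0.018,0.01,0,0,0,1],[-0.04,-0.02,0.01,0,0,0,1],[0,0,0,0,0,0,1]],
], squeeze=40)

```text
time: 1.23
ee_pos: [441.7, 400.6, 153.1]
orientation: [0.002, 1.0, -0.001, -0.001]
contact_force: [-0.2, -0.1, 0.1]
width: 7.2
```

Call:
arm_command([
  [[0,0.001,0.03,0,0,0,1],[0,0,0.028,0,0,0,1],[-0.015,0.001,0,0,0,0,1],[-0.015,0.001,0,0,0,0,1],[-0.012,0.001,0,0,0,0,1],[-0.012,0.001,0,0,0,0,1],[-0.012,0.001,0,0,0,0,1],[-0.01,0.001,0,0,0,0,1],[0,0,0,0,0,0,1],[0.03,0,0,0,0,0,1],[0.03,0,-0.05,0,0,0,0.5],[0.02,-0.05,-0.02,0,0,0,0]],
])

```text
time: 2.72
ee_pos: [436.0, 362.0, 170.4]
orientation: [-0.002, 1.0, 0.002, 0.002]
contact_force: [1.2, -0.8, 0.2]
width: 17.5
```

```bash
python3 - <<'E'
from h import *
a=snap('top','t1.png');b=snap('side','s1.png')
cv2.imwrite('pics/v1.png',np.hstack([cv2.resize(a[150:250,100:200],(400,400),interpolation=2),cv2.resize(b[110:210,140:240],(400,400),interpolation=2)]))
print(bot.read_state()['ee_pos'])
E
```

```text
[435.84274132 358.11471843 171.58594777]
```

View pics/v1.png

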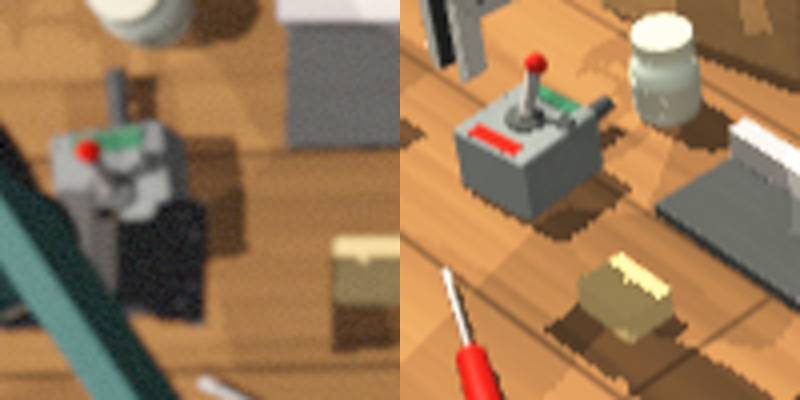

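Call:
arm_command([
  [[-0.006,-0.034,0,0,0,1.1,0],[-0.006,-0.034,0,0,0,0,0],[-0.006,-0.034,0.02,0,0,0,0],[-0.006,-0.035,0.04,0,0,0,0],[0,0,0.04,0,0,0,0],[0,0,0.03,0,0,0,0],[0,0,0,0,0,0,0],[0,0,0,0,0,0,0]],
])

```text
time: 3.82
ee_pos: [459.2, 223.1, 38.5]
orientation: [0.009, 1.0, 0.0, 0.001]
contact_force: [-0.4, -0.0, -0.2]
width: 94.0
```

```bash
python3 - <<'E'
from h import *
a=snap('top','t2.png');b=snap('side','s2.png')
s=bot.read_state();print(s['ee_pos'],s['width'])
e=s['ee_pos'];print('tcp px top',proj('top',e),'side',proj('side',e))
cv2.imwrite('pics/v2.png',np.hstack([cv2.resize(a[190:260,150:220],(400,400),interpolation=2),cv2.resize(b[140:240,150:250],(400,400),interpolation=2)]))
E
```

```text
[459.68402144 223.26825084  39.41472826] 93.75123425377095
tcp px top [193.50140165 216.681083  ] side [194.66365244 177.70875506]
```

View pics/v2.png

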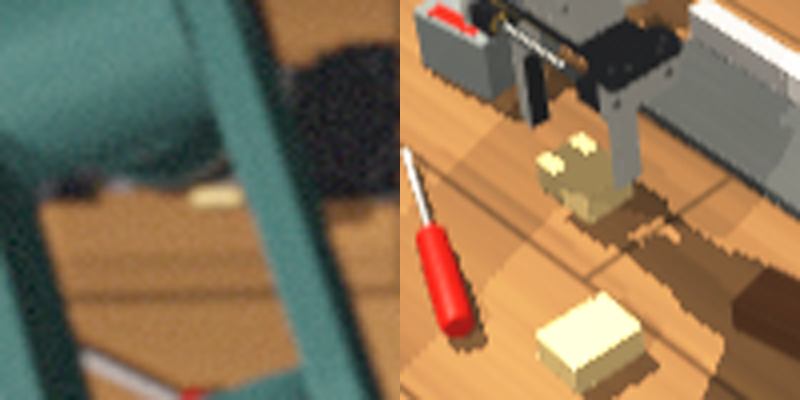

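Call:
arm_command([
  [[0,0,0.017,0,0,0,0],[0,0,0.016,0,0,0,0],[0,0,0,0,0,0,0],[0,0,0,0,0,0,1],[0,0,0,0,0,0,1],[0,0,0,0,0,0,1],[0,0,0,0,0,0,1],[0,0,0,0,0,0,1]],
], squeeze=30)

```text
time: 4.92
ee_pos: [458.5, 222.6, 4.9]
orientation: [0.009, 1.0, 0.0, 0.0]
contact_force: [-0.4, -0.2, 1.5]
width: 59.9
```

Call:
arm_command([
  [[0,0,-0.04,0,0,0,1],[0,0,-0.045,0,0,0,1],[0,-0.05,0,0,0,0,1],[0,-0.05,0,0,0,0,1],[0,-0.05,0,0,0,0,1],[0,-0.05,0,0,0,0,1],[0,-0.05,0,0,0,0,1],[0,-0.05,0,0,0,0,1],[0,-0.05,0,0,0,0,1],[-0.045,0,0,0,0,0,1],[-0.045,0,0,0,0,0,1],[-0.045,0,0,0,0,0,1]],
])

```text
time: 6.42
ee_pos: [587.7, -130.4, 89.2]
orientation: [0.01, 1.0, 0.0, -0.0]
contact_force: [0.3, 0.2, -1.0]
width: 59.8
```

Call:
arm_command([
  [[0,0,0,0,0,0,1],[0,0,0,0,0,0,1]],
])

```text
time: 6.68
ee_pos: [585.7, -129.8, 88.8]
orientation: [0.009, 1.0, 0.0, -0.001]
contact_force: [0.3, -0.0, -0.8]
width: 60.0
```

Call:
arm_command([
  [[0,0,0.03,0,0,0,1],[0,0,0.03,0,0,0,1],[0,0,0.01,0,0,0,1],[-0.006,0,0,0,0,0,1],[-0.006,0,0,0,0,0,1],[-0.003,0,0,0,0,0,1],[0,0,0,0,0,0,1]],
])

```text
time: 7.55
ee_pos: [602.4, -130.3, 20.2]
orientation: [0.009, 1.0, -0.0, 0.001]
contact_force: [0.0, 0.2, 0.1]
width: 59.9
```

Call:
arm_command([
  [[0,0,0.002,0,0,0,1],[-0.002,0,0,0,0,0,1],[-0.002,0,0,0,0,0,1],[-0.002,0,0,0,0,0,1],[0,0,0,0,0,0,1]],
])

```text
time: 8.18
ee_pos: [606.0, -130.3, 17.2]
orientation: [0.009, 1.0, 0.0, -0.002]
contact_force: [-5.5, -0.3, 2.0]
width: 59.7
```

Call:
arm_command([
  [[-0.001,0,0,0,0,0,1],[0,0,0,0,0,0,1]],
])

```text
time: 8.43
ee_pos: [606.0, -130.3, 17.0]
orientation: [0.009, 1.0, 0.0, -0.003]
contact_force: [-6.7, -0.1, 4.1]
width: 60.1
```

Call:
arm_command([
  [[0,0,0,0,0,0,0],[0,0,0,0,0,0,0],[0,0,0,0,0,0,0],[0,0,-0.04,0,0,0,0],[0,0,-0.05,0,0,0,0],[0.05,0,-0.04,0,0,0,0],[0.05,-0.03,0,0,0,10,0],[0.05,-0.03,0,0,0,10,0],[0,0,0,0,0,10,0],[0,0,0,0,0,10,0],[0,0,0,0,0,0,0]],
])

```text
time: 9.8
ee_pos: [454.5, -178.5, 146.8]
orientation: [0.35, 0.937, 0.0, 0.001]
contact_force: [0.0, 0.5, -0.1]
width: 93.7
```

```bash
python3 - <<'E'
from h import *
a=snap('top','t3.png');b=snap('side','s3.png')
s=bot.read_state();print(s['ee_pos'],s['orientation'],s['q'])
cv2.imwrite('pics/v3.png',np.vstack([cv2.resize(a[140:240,230:430],(600,300),interpolation=2),cv2.resize(b[170:295,210:460],(600,300),interpolation=2)]))
E
```

```text
[ 454.57885    -178.33547095  146.63810361] [3.49596172e-01 9.36900453e-01 2.05272362e-05 2.38798427e-04] [-4.90105440e-01 -3.17507281e-02  1.60935577e+00  1.04011733e-04
  1.56351967e+00 -1.34662239e+00]
```

View pics/v3.png

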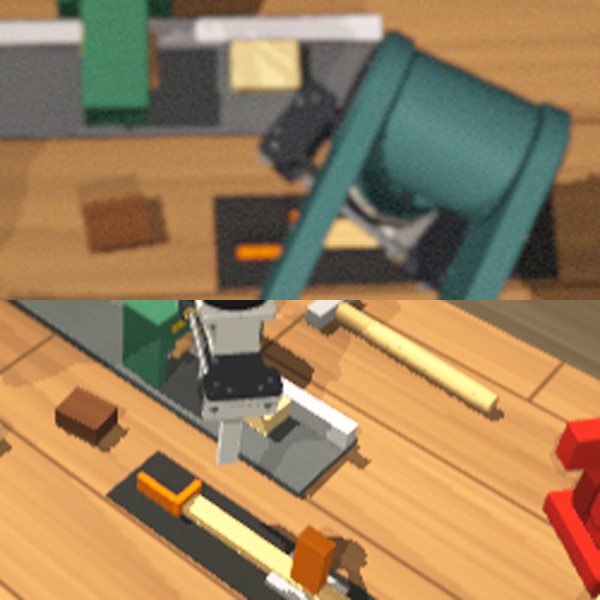

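Call:
arm_command([
  [[0,0,0,0,0,9.8,0],[0,0,0,0,0,9.8,0],[0,0,0,0,0,9.8,0],[0,0,0,0,0,9.8,0],[0,0,0,0,0,9.8,0],[-0.046,-0.0025,0,0,0,0,0],[-0.046,-0.0025,0,0,0,0,0],[-0.044,-0.002,0,0,0,0,0],[0,0,0,0,0,0,0],[0,0,0,0,0,0,0]],
])

```text
time: 11.15
ee_pos: [447.3, -313.7, 146.2]
orientation: [0.707, 0.707, 0.0, -0.001]
contact_force: [-0.5, -0.4, -0.9]
width: 94.0
```

```bash
python3 - <<'E'
from h import *
np.set_printoptions(precision=3,suppress=True)
a=snap('top','t4.png');b=snap('side','s4.png')
s=bot.read_state();print(s['ee_pos'],s['orientation'])
o=[(*c2(713,368),[10,-17,89]),(*c2(712,402),[-10,-17,89]),(*c2(652,368),[10,17,89]),(*c2(652,402),[-10,17,89]),
 (*c2(374,366),[20,165,28]),(*c2(290,424),[-12,217,26]),(*c2(291,441),[-20,217,26]),(*c3(425,407),[-12,217,26])]
print(fit(o,[450,-310,0]))
p=s['ee_pos'];print(proj('top',p),proj('side',p),proj('side',[448,-314,89]))
cv2.imwrite('pics/v4.png',np.hstack([cv2.resize(a[140:240,270:410],(420,300),interpolation=2),cv2.resize(b[190:290,270:390],(360,300),interpolation=2)]))
E
```

```text
[ 447.424 -313.123  146.462] [ 0.707  0.707  0.    -0.   ]
(array([ 446.692, -313.27 ,   -0.003]), array([[-1.012, -0.207],
       [-0.205, -0.091],
       [-0.644,  0.121],
       [-0.094,  0.233],
       [ 0.741,  1.038],
       [ 0.816,  0.36 ],
       [ 0.721, -0.481],
       [ 0.48 , -1.008]]))
[399.491 210.905] [343.236 253.787] [340.299 269.083]
```

View pics/v4.png

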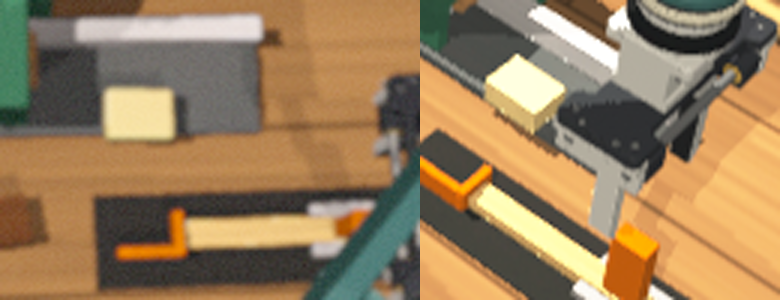

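```bash
python3 - <<'E'
from h import *
for n in('t4','s4'):
    a=cv2.imread(f'pics/{n}.png');h=cv2.cvtColor(a,cv2.COLOR_BGR2HSV)
    m=cv2.inRange(h,(15,30,200),(40,150,255))
    k,l,st,c=cv2.connectedComponentsWithStats(m)
    cam={'t':'top','s':'side'}[n[0]]
    for i in range(1,k):
        if st[i,4]>120: print(n,st[i],c[i].round(1),ray(cam,*c[i],40).round(1),cv2.minAreaRect(np.argwhere(l==i)[:,::-1].astype(np.float32)))
E
```

```text
t4 [  56   48   88   71 4471] [98.9 82.5] [863.9 501.8  40. ] ((98.65885162353516, 82.53068542480469), (55.1892204284668, 83.31490325927734), 77.7352294921875)
t4 [303  87  80   9 405] [344.8  90.8] [ 811.9 -215.7   40. ] ((342.4814453125, 91.1318130493164), (79.11284637451172, 6.350194931030273), 1.6846843957901)
t4 [482 146  30  35 313] [491.3 156.5] [ 604.5 -609.6   40. ] ((497.18145751953125, 162.9917449951172), (33.238407135009766, 29.151718139648438), 87.39744567871094)
t4 [495 159  17  40 457] [504.9 177.8] [ 543.  -639.8   40. ] ((503.0, 178.5), (39.0, 16.0), 90.0)
t4 [305 170  23  16 354] [315.7 177.6] [ 559.7 -119.7   40. ] ((316.0, 177.5), (15.0, 22.0), 90.0)
t4 [331 212  53  10 438] [356.6 216.6] [ 447.  -226.4   40. ] ((356.9693908691406, 216.64395141601562), (8.922881126403809, 51.78840637207031), 87.95458984375)
t4 [233 245  18  24 381] [241.3 255.8] [348.8  92.6  40. ] ((241.5, 256.5), (23.0, 17.0), 90.0)
t4 [143 284  24  23 399] [154.2 295.1] [250.1 330.   40. ] ((154.058837890625, 295.2353210449219), (17.947635650634766, 23.768489837646484), 75.96376037597656)
t4 [2
[... 2438 characters left out ...]

s4 [   0  282   97  102 4209] [ 29.1 339.8] [-143.3   87.8   40. ] ((30.628456115722656, 350.7044982910156), (126.5703353881836, 75.77626037597656), 56.0702018737793)
s4 [ 440  317   72   67 1984] [488.5 357.9] [ 508.3 -664.7   40. ] ((480.2691955566406, 351.8460998535156), (85.70117950439453, 51.587120056152344), 33.6900634765625)
s4 [ 305  321   65   55 2031] [339.5 352. ] [ 300.7 -424.7   40. ] ((340.7808837890625, 356.56719970703125), (44.862640380859375, 61.01799774169922), 41.347782135009766)
s4 [176 358  34  26 398] [188.3 375.4] [  43.4 -226.7   40. ] ((192.5, 370.5), (33.0, 25.0), 0.0)
s4 [402 375  24   9 155] [412.7 379.7] [ 354.4 -570.2   40. ] ((413.5, 379.0), (8.0, 23.0), 90.0)
```

Call:
arm_command([
  [[0.048,0.015,0,0,0,0,1],[0.048,0.015,0,0,0,0,1],[0.048,0.015,0,0,0,0,1],[0.048,0.015,0.03,0,0,0,1],[0,0,0.045,0,0,0,1],[0,0,0.046,0,0,0,1],[0,0,0,0,0,1.1,1],[0,0,0,0,0,0,1]],
])

```text
time: 12.25
ee_pos: [505.3, -120.0, 25.4]
orientation: [0.713, 0.701, -0.001, -0.002]
contact_force: [-0.5, 0.1, 0.0]
width: 17.9
```

Call:
arm_command([
  [[0,0.01,0.002,0,0,0,1],[0,0.01,0,0,0,0,1],[0,0.008,0,0,0,0,1],[0,0.007,0,0,0,0,1],[0,0.007,0,0,0,0,1],[0,0.006,0,0,0,0,1],[0,0.005,0,0,0,0,1],[0,0,0,0,0,0,1]],
])

```text
time: 13.25
ee_pos: [558.1, -124.0, 33.4]
orientation: [0.714, 0.701, -0.003, -0.0]
contact_force: [-25.0, 2.0, 41.9]
width: 0.3
```

Call:
arm_command([
  [[0,0,-0.03,0,0,0,1],[0,-0.03,-0.03,0,0,0,1],[-0.05,-0.05,-0.04,0,0,0,1],[-0.06,-0.05,-0.03,0,0,0,0],[0,0,0,0,0,0,0]],
])

```text
time: 13.88
ee_pos: [452.9, -207.0, 139.8]
orientation: [0.716, 0.698, 0.001, 0.003]
contact_force: [1.3, 0.5, -0.9]
width: 17.2
```

```bash
python3 - <<'E'
from h import *
a=snap('top','t5.png');b=snap('side','s5.png')
s=bot.read_state();print(s['ee_pos'],s['contact_force'])
cv2.imwrite('pics/v5.png',np.hstack([cv2.resize(a[140:240,230:390],(480,300),interpolation=2),cv2.resize(b[170:270,230:330],(300,300),interpolation=2)]))
E
```

```text
[ 453.3634169  -204.1332518   137.04157114] [ 0.09045427  0.64599402 -0.26042037]
```

View pics/v5.png

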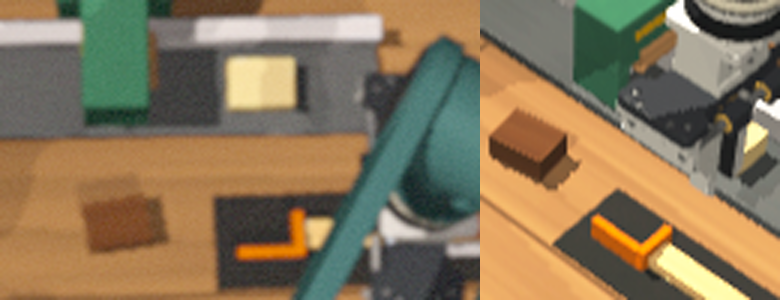

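```bash
python3 - <<'E'
from h import *
a=cv2.imread('pics/t5.png')[155:190,300:335];h=cv2.cvtColor(a,cv2.COLOR_BGR2HSV)
print(a[12,16],h[12,16])
m=cv2.inRange(h,(15,50,150),(40,200,255));k,l,st,c=cv2.connectedComponentsWithStats(m)
i=1+st[1:,4].argmax();r=cv2.minAreaRect(np.argwhere(l==i)[:,::-1].astype(np.float32));print(st[i],r)
cc=np.array(r[0])+[300,155];print(ray('top',*cc,40))
s,c_=np.sin(-.02),np.cos(.02)
F=lambda x,y,z:[632.6+c_*x-s*y,10.2+s*x+c_*y,z]
for y in(-145,-115): print(proj('top',F(0,y,12)),proj('top',F(0,y,42)),proj('top',F(-85,y,12)))
for p in cv2.boxPoints(r): print(ray('top',p[0]+300,p[1]+155,40).round(1))
E
```

```text
[163 221 243] [ 22  84 243]
[  5   4  24  18 411] ((16.5, 12.5), (17.0, 23.0), 90.0)
[ 588.36434298 -123.3845113    40.        ]
[318.73639217 155.44839484] [319.91467642 152.87741705] [319.6174011  184.48623643]
[308.29028557 155.57189904] [309.22737158 153.00543002] [309.05241655 184.59253663]
[613.8 -92.3  40. ]
[ 611.8 -156.8   40. ]
[ 563.1 -154.2   40. ]
[565.1 -90.2  40. ]
```

Call:
arm_command([
  [[0.041,0.041,0,0,0,0,1],[0.041,0.041,0,0,0,0,1],[0,0,0,0,0,0,1],[0,0,0.05,0,0,0,1],[0,0,0.05,0,0,0,1],[0,0,0.005,0,0,0,1],[0,0,0,0,0,0,1],[0,0,0,0,0,0,1]],
])

```text
time: 14.98
ee_pos: [538.4, -124.8, 34.4]
orientation: [0.714, 0.7, 0.001, 0.002]
contact_force: [0.0, 0.1, 0.4]
width: 0.5
```

Call:
arm_command([
  [[0,0.005,0,0,0,0,1],[0,0.005,0,0,0,0,1],[0,0.005,0,0,0,0,1],[0,0,0,0,0,0,1]],
])

```text
time: 15.48
ee_pos: [552.1, -124.6, 31.7]
orientation: [0.714, 0.7, 0.0, 0.0]
contact_force: [-0.2, 1.1, -0.2]
width: 0.3
```

Call:
arm_command([
  [[0,0.005,0,0,0,0,1],[0,0.005,0,0,0,0,1],[0,0,0,0,0,0,1]],
])

```text
time: 15.85
ee_pos: [562.0, -124.8, 31.6]
orientation: [0.714, 0.7, 0.0, 0.0]
contact_force: [0.1, 0.4, 0.2]
width: -0.2
```

Call:
arm_command([
  [[0,0.004,0,0,0,0,1],[0,0.004,0,0,0,0,1],[0,0,0,0,0,0,1]],
])

```text
time: 16.23
ee_pos: [570.0, -125.0, 31.7]
orientation: [0.714, 0.7, 0.0, 0.0]
contact_force: [1.0, -0.0, -0.0]
width: 0.4
```

Call:
arm_command([
  [[0,0.003,0,0,0,0,1],[0,0,0,0,0,0,1]],
])

```text
time: 16.48
ee_pos: [572.8, -125.0, 31.7]
orientation: [0.714, 0.7, 0.0, 0.0]
contact_force: [0.3, -0.4, 0.1]
width: 0.8
```

Call:
arm_command([
  [[0,0.002,0,0,0,0,1],[0,0,0,0,0,0,1]],
])

```text
time: 16.73
ee_pos: [573.3, -125.1, 31.5]
orientation: [0.714, 0.7, -0.001, -0.001]
contact_force: [-5.5, -0.8, 2.4]
width: 0.3
```

Call:
arm_command([
  [[0,0.002,0,0,0,0,1],[0,0,0,0,0,0,1]],
])

```text
time: 16.98
ee_pos: [573.4, -125.1, 31.5]
orientation: [0.714, 0.7, -0.002, -0.003]
contact_force: [-10.2, -0.2, 5.2]
width: 0.4
```

Call:
arm_command([
  [[0,-0.02,0,0,0,0,1],[0,-0.03,-0.05,0,0,0,1],[-0.047,-0.026,-0.06,0,0,0,0],[-0.047,-0.025,0,0,0,0,0],[-0.047,-0.021,0,0,0,0,0],[-0.047,0,0,0,0,0,0],[0,0,0,0,0,0,0],[0,0,0,0,0,0,0]],
])

```text
time: 17.98
ee_pos: [457.2, -299.7, 128.1]
orientation: [0.714, 0.7, 0.001, 0.0]
contact_force: [-0.2, 0.5, -0.4]
width: 56.7
```

```bash
cat >> h.py <<'E'
def blob(im,roi,lo,hi,z,cam='top'):
    x0,y0,x1,y1=roi;h=cv2.cvtColor(im[y0:y1,x0:x1],cv2.COLOR_BGR2HSV)
    m=cv2.inRange(h,lo,hi);k,l,st,c=cv2.connectedComponentsWithStats(m)
    if k<2: return None
    i=1+st[1:,4].argmax();r=cv2.minAreaRect(np.argwhere(l==i)[:,::-1].astype(np.float32))
    return np.array([st[i,4],*r[1],r[2]]).round(1),ray(cam,r[0][0]+x0,r[0][1]+y0,z).round(1),(c[i]+[x0,y0]).round(1)
E
python3 - <<'E'
from h import *
a=snap('top','t6.png');s=bot.read_state();print(s['ee_pos'],s['orientation'])
print('pale',blob(a,(295,140,345,200),(15,50,150),(40,200,255),40))
for f in('t0','t6'):
  a=cv2.imread(f'pics/{f}.png')
  print(f,'heel',blob(a,(300,200,345,235),(5,180,150),(20,255,255),28))
  print('bar',blob(a,(330,205,380,230),(15,60,150),(30,200,255),18))
  print('dark',blob(a,(245,195,295,232),(0,100,30),(12,255,140),28))
E
```

```text
[ 457.2633056  -299.22296248  128.17974904] [7.14065666e-01 7.00078570e-01 4.67160554e-04 4.52498572e-05]
pale (array([659.,  14.,  49.,  90.]), array([ 518.6, -128.3,   40. ]), array([319.5, 192.6]))
t0 heel (array([148. ,  15.1,  22.7,  86.6]), array([ 447.3, -127.4,   28. ]), array([323. , 220.8]))
bar (array([481.,  10.,  48.,  90.]), array([ 448.5, -226.2,   18. ]), array([355. , 216.9]))
dark (array([240. ,  16.8,  22.2,  81.9]), array([462.2,  11.4,  28. ]), array([269.2, 214. ]))
t6 heel (array([150. ,  15.1,  23.1,  86.6]), array([ 447.3, -127.9,   28. ]), array([323.1, 220.8]))
bar (array([467.,  10.,  48.,  90.]), array([ 448.5, -226.2,   18. ]), array([354.1, 216.8]))
dark (array([257. ,  16.5,  21.7,  79.7]), array([462. ,  11.9,  28. ]), array([269.3, 214.2]))
```

Call:
arm_command([
  [[-0.014,-0.01,0,0,0,0,0],[0,0,0,0,0,0,0],[0,0,0.04,0,0,0,0],[0,0,0.046,0,0,0,0],[0,0,0,0,0,0,0],[0,0,0,0,0,0,0.5],[0,0,0,0,0,0,1],[0,0,0,0,0,0,1],[0,0,0,0,0,0,1],[0,0,0,0,0,0,1],[0,0,0,0,0,0,1],[0,0,0,0,0,0,1]],
], squeeze=50)

```text
time: 19.52
ee_pos: [446.4, -313.9, 42.2]
orientation: [0.714, 0.7, 0.0, -0.0]
contact_force: [-0.1, -0.3, -0.7]
width: 27.7
```

Call:
arm_command([
  [[0,0,0,0,0,0,1],[0,0,0,0,0,0,1],[0,0,0,0,0,0,1]],
])

```text
time: 19.9
ee_pos: [446.5, -313.9, 42.1]
orientation: [0.714, 0.7, 0.0, -0.0]
contact_force: [0.2, 0.5, -0.2]
width: 19.3
```

Call:
arm_command([
  [[0,0,-0.02,0,0,0,1],[0,0,-0.036,0,0,0,1],[-0.003,0.035,0,0,0,0,1],[-0.003,0.035,0,0,0,0,1],[-0.003,0.035,0,0,0,0,1],[-0.004,0.034,0,0,0,0,1],[0,0,0,0,0,0,1],[0,0,0,0,0,0,1]],
])

```text
time: 20.9
ee_pos: [584.4, -329.5, 97.4]
orientation: [0.714, 0.7, -0.0, -0.001]
contact_force: [0.2, 0.0, -2.1]
width: 20.1
```

```bash
python3 - <<'E'
from h import *
a=snap('top','t7.png');b=snap('side','s7.png')
s=bot.read_state();e=s['ee_pos'];print(e,s['orientation'],s['width'])
# predicted heel top corners/cheek tip
def W(f,r,z): # f fwd, r right(+fence), z above underside
    t=-.02;return [e[0]-np.sin(t)*f+np.cos(t)*r,e[1]+np.cos(t)*f+np.sin(t)*r,e[2]-38.1+z]
o=(230,140);
for im,cam,ox,oy in((a,'top',250,140),(b,'side',240,170)):
    big=cv2.resize(im[oy:oy+100,ox:ox+100],(400,400),interpolation=2)
    for q in [(165,20,24),(165,-20,24),(217,-12,22),(217,-20,22)]:
        u=(proj(cam,W(*q))-[ox,oy]+.5)*4;cv2.circle(big,tuple(int(i) for i in u),2,(255,0,255),-1)
    cv2.imwrite(f'pics/p_{cam}.png',big)
cv2.imwrite('pics/v7.png',np.hstack([cv2.imread('pics/p_top.png'),cv2.imread('pics/p_side.png')]))
E
```

```text
[ 584.19528955 -329.75602543   98.11711119] [ 7.14565921e-01  6.99567952e-01 -1.71445838e-04 -4.42155113e-04] 19.809751228489166
```

View pics/v7.png

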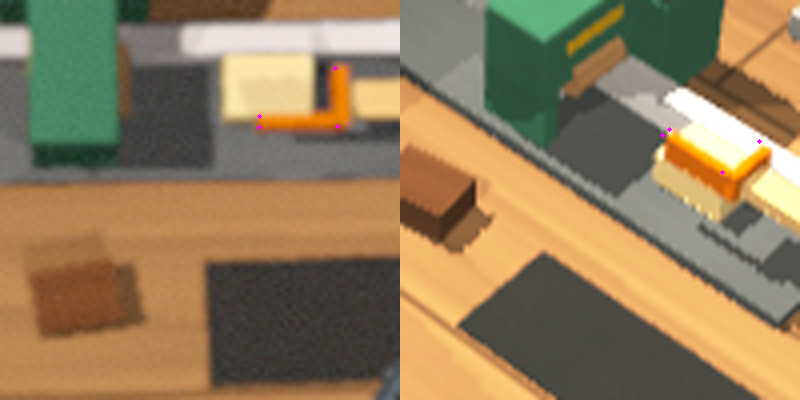

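Call:
arm_command([
  [[0,0,0.016,0,0,0,1],[0,0,0.016,0,0,0,1],[0,0,0.0145,0,0,0,1],[0,0,0,0,0,0,1]],
])

```text
time: 21.5
ee_pos: [584.3, -329.4, 50.0]
orientation: [0.714, 0.7, -0.0, -0.001]
contact_force: [1.1, 0.5, -1.9]
width: 19.9
```

Call:
arm_command([
  [[0,0.003,0,0,0,0,1],[0,0.003,0,0,0,0,1],[0,0,0,0,0,0,1]],
])

```text
time: 21.88
ee_pos: [591.7, -329.9, 52.0]
orientation: [0.714, 0.7, 0.0, 0.0]
contact_force: [0.2, 1.0, -1.0]
width: 19.9
```

Call:
arm_command([
  [[0,0.002,0,0,0,0,1],[0,0,0,0,0,0,1]],
])

```text
time: 22.12
ee_pos: [592.9, -329.9, 51.7]
orientation: [0.714, 0.7, -0.0, -0.0]
contact_force: [-1.4, -0.4, -0.7]
width: 19.7
```

Call:
arm_command([
  [[0,0.001,0,0,0,0,1],[0,0,0,0,0,0,1]],
])

```text
time: 22.38
ee_pos: [593.6, -329.9, 51.6]
orientation: [0.714, 0.7, -0.0, -0.001]
contact_force: [-2.5, 0.2, -0.5]
width: 19.8
```

Call:
arm_command([
  [[0.006,0,0,0,0,0,1],[0.005,0,0,0,0,0,1],[0,0,0,0,0,0,1]],
])

```text
time: 22.75
ee_pos: [593.9, -318.4, 51.4]
orientation: [0.714, 0.7, -0.0, -0.001]
contact_force: [-4.1, -0.2, -2.7]
width: 19.6
```

Call:
arm_command([
  [[0.01,0,0,0,0,0,1],[0.01,0,0,0,0,0,1],[0.01,0,0,0,0,0,1],[0.01,0,0,0,0,0,1],[0.01,0,0,0,0,0,1],[0,0,0,0,0,0,1]],
])

```text
time: 23.5
ee_pos: [595.4, -267.1, 51.5]
orientation: [0.714, 0.7, 0.001, -0.001]
contact_force: [-5.0, 0.0, -2.4]
width: 19.7
```

```bash
python3 - <<'E'
from h import *
a=snap('top','t8.png');b=snap('side','s8.png')
s=bot.read_state();e=s['ee_pos'];print(e,s['orientation'],s['width'],s['contact_force'])
cv2.imwrite('pics/v8.png',np.hstack([cv2.resize(a[140:240,260:360],(400,400),interpolation=2),cv2.resize(b[160:260,240:340],(400,400),interpolation=2)]))
E
```

```text
[ 595.36767062 -267.17235074   51.25985208] [ 0.71407465  0.70006769  0.00088449 -0.001361  ] 19.8396101543837 [-3.70700963  3.07462579 -2.41674297]
```

View pics/v8.png

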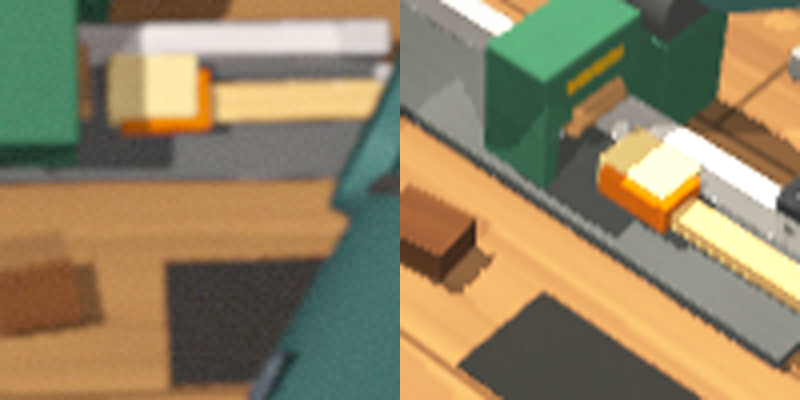

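Call:
arm_command([
  [[0.01,0,0,0,0,0,1],[0.01,0,0,0,0,0,1],[0.01,0,0,0,0,0,1],[0.01,0,0,0,0,0,1],[0.01,0,0,0,0,0,1],[0.01,0,0,0,0,0,1],[0.01,0,0,0,0,0,1],[0.01,0,0,0,0,0,1],[0,0,0,0,0,0,1],[0,0,0,0,0,0,1],[0,0,0,0,0,0,1]],
])

```text
time: 24.98
ee_pos: [596.9, -188.6, 51.5]
orientation: [0.714, 0.7, 0.0, -0.001]
contact_force: [-4.5, 1.8, -2.4]
width: 19.3
```

```bash
python3 - <<'E'
from h import *
s=bot.read_state();e=s['ee_pos'];print(e,s['orientation'],s['width'],s['contact_force'],s['moment'])
a=snap('top','t9.png')
print(blob(a,(240,140,330,190),(5,180,150),(20,255,255),36))
E
```

```text
[ 596.94647924 -188.55477606   51.47309769] [ 7.14403234e-01  6.99733851e-01  3.22295544e-04 -6.73556218e-04] 19.325164387390206 [-4.48710912  1.81767611 -2.36210025] [-0.00485006  1.01632197  0.72382358]
(array([11.,  3.,  2., 90.]), array([586.5, -26.8,  36. ]), array([282.1, 169.6]))
```

Call:
arm_command([
  [[0.01,0,0,0,0,0,1],[0.01,0,0,0,0,0,1],[0.01,0,0,0,0,0,1],[0.01,0,0,0,0,0,1],[0.01,0,0,0,0,0,1],[0.01,0,0,0,0,0,1],[0.01,0,0,0,0,0,1],[0.01,0,0,0,0,0,1],[0.01,0,0,0,0,0,1],[0,0,0,0,0,0,1],[0,0,0,0,0,0,1]],
])

```text
time: 26.4
ee_pos: [598.7, -98.9, 51.6]
orientation: [0.714, 0.7, -0.0, -0.0]
contact_force: [-4.4, 0.0, -3.3]
width: 20.0
```

```bash
python3 - <<'E'
from h import *
s=bot.read_state();e=s['ee_pos'];print(e,s['width'],s['contact_force'])
a=snap('top','t10.png')
print(blob(a,(190,145,262,190),(15,50,150),(40,200,255),40))
E
```

```text
[598.74305688 -98.85834905  51.62646807] 20.0104472282963 [-4.44975145  0.010352   -3.25565355]
(array([386.,  16.,  22.,  90.]), array([611.2,  96.7,  40. ]), array([238., 162.]))
```

Call:
arm_command([
  [[0,-0.003,0,0,0,0,1],[0,-0.003,0,0,0,0,1],[-0.02,0,0,0,0,0,1],[-0.03,0,0,0,0,0,1],[-0.03,0,0,0,0,0,1],[-0.03,0,0,0,0,0,1],[-0.03,0,0,0,0,0,1],[-0.03,0,0,0,0,0,1],[-0.02,0,0,0,0,0,1],[0,0,-0.025,0,0,0,1],[0,0,-0.025,0,0,0,1],[0,0,0,0,0,0,1]],
])

```text
time: 27.95
ee_pos: [590.9, -290.6, 105.1]
orientation: [0.715, 0.699, 0.001, 0.003]
contact_force: [0.8, 0.1, -2.3]
width: 19.6
```

Call:
arm_command([
  [[-0.005,-0.036,0,0,0,0,1],[-0.005,-0.036,0,0,0,0,1],[-0.005,-0.036,0,0,0,0,1],[-0.005,-0.036,0,0,0,0,1],[0,0,0,0,0,0,1],[0,0,0.025,0,0,0,1],[0,0,0.025,0,0,0,1],[0,0,0.007,0,0,0,1],[0,0,0,0,0,0,1]],
])

```text
time: 29.08
ee_pos: [445.2, -305.7, 44.5]
orientation: [0.714, 0.7, 0.0, -0.0]
contact_force: [0.2, 0.6, -1.0]
width: 19.6
```

```bash
python3 - <<'E'
from h import *
a=snap('top','t11.png');b=snap('side','s11.png')
s=bot.read_state();e=s['ee_pos'];print(e,s['orientation'],s['width'],s['contact_force'])
for f in('t0','t11'):
  a=cv2.imread(f'pics/{f}.png')
  print(f,'heel',blob(a,(300,200,345,235),(5,180,150),(20,255,255),28))
  print('dark',blob(a,(245,195,295,232),(0,100,30),(12,255,140),28))
print(blob(a,(190,145,262,190),(15,50,150),(40,200,255),40))
E
```

```text
[ 445.5075692  -306.21096794   45.268489  ] [7.14263861e-01 6.99876078e-01 1.98161646e-04 7.56728792e-04] 19.73509841428417 [-0.21903061  0.01875717 -1.32592213]
t0 heel (array([148. ,  15.1,  22.7,  86.6]), array([ 447.3, -127.4,   28. ]), array([323. , 220.8]))
dark (array([240. ,  16.8,  22.2,  81.9]), array([462.2,  11.4,  28. ]), array([269.2, 214. ]))
t11 heel (array([161.,  16.,  22.,  90.]), array([ 450.4, -119.3,   28. ]), array([319.7, 220.1]))
dark (array([238. ,  16.1,  21.2,  77.9]), array([461.4,  12.1,  28. ]), array([269.5, 214.3]))
(array([383.,  16.,  22.,  90.]), array([611.2,  96.7,  40. ]), array([238., 162.]))
```

Call:
arm_command([
  [[0,0,0.003,0,0,0,1],[0,0,0,0,0,0,1],[0,0,0,0,0,0,0.7],[0,0,0,0,0,0,0.4],[0,0,0,0,0,0,0],[0,0,0,0,0,0,0],[0,0,-0.02,0,0,0,0],[0,0,-0.04,0,0,0,0],[0,0,-0.05,0,0,0,0]],
])

```text
time: 30.3
ee_pos: [443.8, -305.2, 151.5]
orientation: [0.714, 0.7, -0.0, -0.002]
contact_force: [0.4, -0.8, -0.7]
width: 84.5
```

Call:
arm_command([
  [[0,0,0,0,0,-9.7,0],[0,0,0,0,0,-9.7,0],[0,0,0,0,0,-9.7,0],[0,0,0,0,0,-9.7,0],[0,0,0,0,0,-9.7,0],[0,0,0,0,0,-9.7,0],[0,0,0,0,0,-9.7,0],[0,0,0,0,0,-9.7,0],[0,0,0,0,0,-9.7,0],[0,0,0,0,0,-9.5,0],[0,0,0,0,0,0,0]],
])

```text
time: 31.68
ee_pos: [444.6, -305.9, 151.7]
orientation: [-0.048, 0.999, 0.0, -0.0]
contact_force: [0.7, -0.1, 0.6]
width: 94.0
```

Call:
arm_command([
  [[-0.008,0.0525,0,0,0,0,0],[-0.008,0.0525,0,0,0,0,0],[-0.008,0.0525,0,0,0,0,0],[-0.008,0.0525,0,0,0,0,0],[-0.008,0.0525,0,0,0,0,0],[-0.008,0.0525,0,0,0,0,0],[0,0,0.05,0,0,0,0],[0,0,0.05,0,0,0,0],[0,0,0,0,0,0,0],[0,0,0,0,0,0,0]],
])

```text
time: 32.92
ee_pos: [462.8, 12.1, 53.5]
orientation: [-0.048, 0.999, -0.0, 0.001]
contact_force: [0.3, 0.4, 0.2]
width: 93.8
```

```bash
python3 - <<'E'
from h import *
a=snap('top','t12.png');b=snap('side','s12.png')
s=bot.read_state();e=s['ee_pos'];print(e,s['orientation'],s['width'])
cv2.imwrite('pics/v12.png',np.hstack([cv2.resize(a[140:240,190:390],(480,240),interpolation=2),cv2.resize(b[160:280,200:360],(320,240),interpolation=2)]))
print(blob(a,(300,200,345,235),(5,180,150),(20,255,255),28),blob(a,(190,145,262,190),(15,50,150),(40,200,255),40))
E
```

```text
[463.78531241  11.88197938  54.62091655] [-4.83871628e-02  9.98825208e-01 -3.34375578e-04  2.60279499e-03] 94.05571103332866
(array([88. , 11.1, 23.8, 62.2]), array([ 438. , -121.7,   28. ]), array([317. , 221.4])) (array([378.,  16.,  22.,  90.]), array([611.2,  96.7,  40. ]), array([237.8, 161.9]))
```

View pics/v12.png

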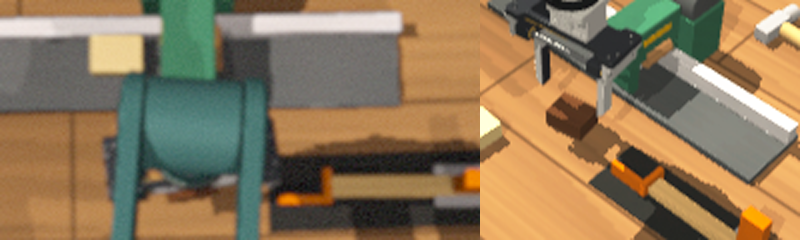

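Call:
arm_command([
  [[0,0,0.025,0,0,0,0],[0,0,0.024,0,0,0,0],[0,0,0,0,0,0,0],[0,0,0,0,0,0,1],[0,0,0,0,0,0,1],[0,0,0,0,0,0,1],[0,0,0,0,0,0,1],[0,0,0,0,0,0,1],[0,0,0,0,0,0,1]],
], squeeze=30)

```text
time: 34.15
ee_pos: [462.0, 12.3, 3.4]
orientation: [-0.049, 0.999, 0.0, 0.001]
contact_force: [-0.9, -0.1, 5.0]
width: 59.9
```

Call:
arm_command([
  [[0,0,-0.04,0,0,0,1],[0,0,-0.045,0,0,0,1],[0,0,0,0,0,6.7,1],[0,-0.047,0,0,0,0,1],[0,-0.047,0,0,0,0,1],[0,-0.047,0,0,0,0,1],[-0.04,0,0,0,0,0,1],[-0.04,0,0,0,0,0,1],[-0.04,0,0,0,0,0,1],[0,0,0,0,0,0,1],[0,0,0,0,0,0,1]],
])

```text
time: 35.52
ee_pos: [577.9, -130.7, 86.7]
orientation: [0.009, 1.0, 0.0, -0.001]
contact_force: [-0.4, -0.3, 0.4]
width: 60.3
```

Call:
arm_command([
  [[0,0,0.03,0,0,0,1],[0,0,0.03,0,0,0,1],[0,0,0.0085,0,0,0,1],[-0.008,0,0,0,0,0,1],[-0.008,0,0,0,0,0,1],[-0.006,0,0,0,0,0,1],[0,0,0,0,0,0,1]],
])

```text
time: 36.4
ee_pos: [602.0, -131.5, 20.1]
orientation: [0.009, 1.0, -0.0, 0.001]
contact_force: [-0.3, -0.2, -1.4]
width: 60.3
```

Call:
arm_command([
  [[-0.002,0,0.001,0,0,0,1],[-0.002,0,0,0,0,0,1],[0,0,0,0,0,0,1]],
])

```text
time: 36.78
ee_pos: [604.9, -131.4, 18.2]
orientation: [0.009, 1.0, 0.0, -0.0]
contact_force: [-0.2, -0.3, -0.0]
width: 60.1
```

Call:
arm_command([
  [[-0.002,0,0,0,0,0,1],[0,0,0,0,0,0,1]],
])

```text
time: 37.02
ee_pos: [605.4, -131.4, 18.0]
orientation: [0.01, 1.0, 0.0, -0.002]
contact_force: [-5.0, 1.1, 2.5]
width: 60.5
```

Call:
arm_command([
  [[0.001,0,0.002,0,0,0,1],[-0.001,0,0,0,0,0,1],[0,0,0,0,0,0,1]],
])

```text
time: 37.4
ee_pos: [605.4, -131.5, 15.9]
orientation: [0.01, 1.0, 0.0, -0.002]
contact_force: [-5.1, 0.7, 2.4]
width: 60.4
```

Call:
arm_command([
  [[0,0,0,0,0,0,0.5],[0,0,0,0,0,0,0],[0,0,0,0,0,0,0],[0,0,0,0,0,0,0],[0,0,-0.04,0,0,0,0],[0,0,-0.05,0,0,0,0],[0.04,0,-0.04,0,0,0,0],[0.04,-0.05,0,0,0,0,0],[0.04,-0.05,0,0,0,0,0],[0.04,-0.05,0,0,0,0,0]],
])

```text
time: 38.65
ee_pos: [446.2, -276.1, 146.8]
orientation: [0.009, 1.0, -0.001, 0.001]
contact_force: [-0.4, -0.2, -0.6]
width: 93.9
```

Call:
arm_command([
  [[0,-0.025,0,0,0,10,0],[0,0,0,0,0,10,0],[0,0,0,0,0,10,0],[0,0,0,0,0,10,0],[0,0,0,0,0,10,0],[0,0,0,0,0,10,0],[0,0,0,0,0,10,0],[0,0,0,0,0,10,0],[0,0,0,0,0,10,0],[0,0,0,0,0,0,0]],
])

```text
time: 39.9
ee_pos: [446.8, -300.0, 146.4]
orientation: [0.713, 0.701, 0.0, 0.0]
contact_force: [0.2, -0.2, -0.4]
width: 93.8
```

```bash
python3 - <<'E'
from h import *
a=snap('top','t13.png');b=snap('side','s13.png')
s=bot.read_state();e=s['ee_pos'];print(e,s['orientation'],s['width'])
cv2.imwrite('pics/v13.png',np.hstack([cv2.resize(a[140:240,190:390],(480,240),interpolation=2),cv2.resize(b[160:280,200:360],(320,240),interpolation=2)]))
print('heel',blob(a,(300,200,340,235),(5,180,150),(20,255,255),28),'pale',blob(a,(190,145,262,190),(15,50,150),(40,200,255),40))
print('dark',blob(a,(290,140,360,185),(0,80,20),(14,255,160),40))
E
```

```text
[ 446.70130357 -299.95001165  146.35965974] [7.12808931e-01 7.01358234e-01 8.79496137e-05 2.18635602e-04] 93.96818487785565
heel (array([157.,  15.,  22.,  90.]), array([ 449. , -119.3,   28. ]), array([319.5, 220.5])) pale (array([382.,  16.,  22.,  90.]), array([611.2,  96.7,  40. ]), array([237.9, 162. ]))
dark (array([366.,  16.,  23.,  90.]), array([ 604. , -129.7,   40. ]), array([318.3, 161.8]))
```

View pics/v13.png

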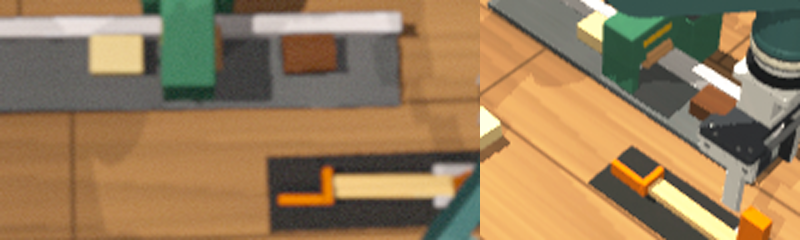

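Call:
arm_command([
  [[-0.006,-0.001,0,0,0,0.3,0],[0,0,0.03,0,0,0,0],[0,0,0.04,0,0,0,0],[0,0,0.034,0,0,0,0],[0,0,0,0,0,0,0],[0,0,0,0,0,0,0.5],[0,0,0,0,0,0,1],[0,0,0,0,0,0,1],[0,0,0,0,0,0,1],[0,0,0,0,0,0,1],[0,0,0,0,0,0,1],[0,0,0,0,0,0,1]],
], squeeze=50)

```text
time: 41.5
ee_pos: [445.4, -305.8, 42.2]
orientation: [0.716, 0.699, 0.0, -0.0]
contact_force: [0.4, 1.4, 1.1]
width: 27.1
```

Call:
arm_command([
  [[0,0,0,0,0,0,1],[0,0,0,0,0,0,1],[0,0,0,0,0,0,1]],
])

```text
time: 41.88
ee_pos: [445.4, -305.8, 42.2]
orientation: [0.716, 0.698, 0.0, -0.0]
contact_force: [0.1, -0.9, 0.3]
width: 19.4
```

Call:
arm_command([
  [[0,0,-0.02,0,0,-0.3,1],[0,0,-0.036,0,0,0,1],[-0.007,0.035,0,0,0,0,1],[-0.007,0.035,0,0,0,0,1],[-0.007,0.035,0,0,0,0,1],[-0.007,0.034,0,0,0,0,1],[0,0,0,0,0,0,1],[0,0,0,0,0,0,1],[0,0,0,0,0,0,1]],
])

```text
time: 43.0
ee_pos: [583.0, -336.3, 98.3]
orientation: [0.714, 0.7, -0.0, -0.0]
contact_force: [-0.0, 1.0, -2.0]
width: 20.3
```

```bash
python3 - <<'E'
from h import *
a=snap('top','t14.png')
s=bot.read_state();e=s['ee_pos'];print(e,s['orientation'],s['width'])
t=-.02
for z in [e[2]-38.1+24]:
    print('heel',blob(a,(290,140,350,190),(5,180,150),(20,255,255),z),'pred heel',e+[165*.02,165,0])
c=(e[0]-np.sin(t)*165,e[1]+165,e[2]-38.1+24)
print('t7 ref',blob(cv2.imread('pics/t7.png'),(290,140,350,190),(5,180,150),(20,255,255),84))
print('dark',blob(a,(290,140,360,185),(0,80,20),(12,255,160),40))
E
```

```text
[ 583.04655684 -336.44331287   98.5000251 ] [ 7.13956867e-01  7.00189673e-01 -3.54450361e-05 -1.09411613e-04] 19.16241124926282
heel (array([155. ,  13.1,  25.5,  61.2]), array([ 574.9, -153.7,   84.4]), array([330.3, 167.9])) pred heel [ 586.34655684 -171.44331287   98.5000251 ]
t7 ref (array([120.,  23.,  14.,  -0.]), array([ 587.8, -143. ,   84. ]), array([329.2, 166.9]))
dark (array([305.,  33.,  19.,   0.]), array([ 599.2, -143.5,   40. ]), array([320. , 162.2]))
```

Call:
arm_command([
  [[0,0,0.016,0,0,0,1],[0,0,0.016,0,0,0,1],[0,0,0.0147,0,0,0,1],[0,0,0,0,0,0,1],[0,0,0,0,0,0,1]],
])

```text
time: 43.68
ee_pos: [583.8, -336.3, 51.3]
orientation: [0.714, 0.7, 0.0, -0.0]
contact_force: [1.0, 0.4, -1.4]
width: 19.7
```

Call:
arm_command([
  [[0,0.003,0,0,0,0,1],[0,0.004,0,0,0,0,1],[0,0,0,0,0,0,1],[0,0,0,0,0,0,1]],
])

```text
time: 44.18
ee_pos: [591.0, -336.6, 51.6]
orientation: [0.714, 0.7, 0.0, 0.0]
contact_force: [-0.3, -0.0, -1.8]
width: 19.8
```

Call:
arm_command([
  [[0,0.002,0,0,0,0,1],[0,0,0,0,0,0,1]],
])

```text
time: 44.42
ee_pos: [592.7, -336.6, 51.5]
orientation: [0.714, 0.7, -0.0, -0.0]
contact_force: [-0.2, 0.6, -0.2]
width: 19.5
```

Call:
arm_command([
  [[0,0.001,0,0,0,0,1],[0,0,0,0,0,0,1]],
])

```text
time: 44.68
ee_pos: [593.4, -336.6, 51.4]
orientation: [0.714, 0.701, -0.0, -0.001]
contact_force: [-2.0, -0.4, -0.5]
width: 19.7
```

Call:
arm_command([
  [[0,0.001,0,0,0,0,1],[0,0,0,0,0,0,1]],
])

```text
time: 44.92
ee_pos: [594.2, -336.6, 51.3]
orientation: [0.714, 0.701, -0.0, -0.001]
contact_force: [-3.7, 0.7, -0.6]
width: 19.7
```

Call:
arm_command([
  [[0.006,0,0,0,0,0,1],[0.006,0,0,0,0,0,1],[0,0,0,0,0,0,1]],
])

```text
time: 45.3
ee_pos: [594.7, -324.2, 51.2]
orientation: [0.714, 0.701, -0.0, -0.0]
contact_force: [-4.4, -2.2, -2.1]
width: 19.5
```

Call:
arm_command([
  [[0.01,0,0,0,0,0,1],[0.01,0,0,0,0,0,1],[0.01,0,0,0,0,0,1],[0.01,0,0,0,0,0,1],[0.01,0,0,0,0,0,1],[0.01,0,0,0,0,0,1],[0,0,0,0,0,0,1],[0,0,0,0,0,0,1]],
])

```text
time: 46.3
ee_pos: [596.0, -263.7, 51.1]
orientation: [0.714, 0.701, 0.0, -0.001]
contact_force: [-3.4, 1.3, -2.2]
width: 19.7
```

```bash
python3 - <<'E'
from h import *
a=snap('top','t15.png');b=snap('side','s15.png')
s=bot.read_state();e=s['ee_pos'];print(e,s['orientation'],s['width'],s['contact_force'])
cv2.imwrite('pics/v15.png',np.hstack([cv2.resize(a[140:240,200:360],(480,300),interpolation=2),cv2.resize(b[160:260,240:340],(300,300),interpolation=2)]))
print('pale',blob(a,(190,145,262,190),(15,50,150),(40,200,255),40))
E
```

```text
[ 596.00360328 -263.73639598   50.97929367] [ 7.13678905e-01  7.00471833e-01  5.04546969e-04 -1.17332517e-03] 19.71883839880195 [-4.6404165   2.24495497 -1.41902994]
pale (array([386.,  16.,  22.,  90.]), array([611.2,  96.7,  40. ]), array([238., 162.]))
```

View pics/v15.png

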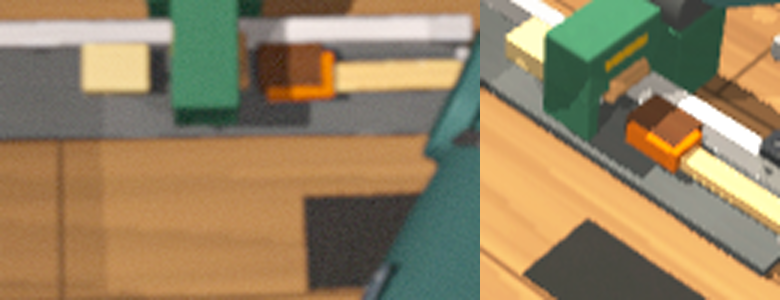

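Call:
arm_command([
  [[0.01,0,0,0,0,0,1],[0.01,0,0,0,0,0,1],[0.01,0,0,0,0,0,1],[0.01,0,0,0,0,0,1],[0.01,0,0,0,0,0,1],[0.01,0,0,0,0,0,1],[0.009,0,0,0,0,0,1],[0.008,0,0,0,0,0,1],[0,0,0,0,0,0,1],[0,0,0,0,0,0,1],[0,0,0,0,0,0,1]],
])

```text
time: 47.78
ee_pos: [597.5, -187.8, 51.4]
orientation: [0.714, 0.7, -0.0, -0.0]
contact_force: [-5.0, -1.1, -1.9]
width: 19.7
```

Call:
arm_command([
  [[0.01,0,0,0,0,0,1],[0.01,0,0,0,0,0,1],[0.01,0,0,0,0,0,1],[0.01,0,0,0,0,0,1],[0.01,0,0,0,0,0,1],[0.01,0,0,0,0,0,1],[0.01,0,0,0,0,0,1],[0.01,0,0,0,0,0,1],[0.01,0,0,0,0,0,1],[0,0,0,0,0,0,1],[0,0,0,0,0,0,1]],
])

```text
time: 49.15
ee_pos: [599.2, -97.2, 51.4]
orientation: [0.714, 0.7, 0.0, -0.001]
contact_force: [-4.8, -0.2, -3.2]
width: 20.0
```

```bash
python3 - <<'E'
from h import *
s=bot.read_state();e=s['ee_pos'];print(e,s['width'],s['contact_force'])
a=snap('top','t16.png')
print(blob(a,(170,145,262,190),(15,50,150),(40,200,255),40))
print(blob(a,(190,155,262,190),(0,80,20),(14,255,160),40))
E
```

```text
[599.19880846 -97.23473825  51.38174497] 20.01553643891163 [-4.77380619 -0.21098578 -3.23060998]
(array([369.,  16.,  22.,  90.]), array([610.3, 159. ,  40. ]), array([215.9, 162.6]))
(array([313.,  19.,  24.,  90.]), array([603.8,  91.2,  40. ]), array([238.1, 162.5]))
```

Call:
arm_command([
  [[0,-0.003,0,0,0,0,1],[0,-0.003,0,0,0,0,1],[-0.02,0,0,0,0,0,1],[-0.03,0,0,0,0,0,1],[-0.03,0,0,0,0,0,1],[-0.03,0,0,0,0,0,1],[-0.03,0,0,0,0,0,1],[-0.03,0,0,0,0,0,1],[-0.02,0,0,0,0,0,1],[0,0,-0.025,0,0,0,1],[0,0,-0.025,0,0,0,1],[0,0,0,0,0,0,1]],
])

```text
time: 50.7
ee_pos: [591.7, -289.3, 104.9]
orientation: [0.714, 0.7, 0.001, 0.003]
contact_force: [-0.4, 0.5, -1.4]
width: 20.0
```

Call:
arm_command([
  [[-0.005,-0.036,0,0,0,0,1],[-0.005,-0.036,0,0,0,0,1],[-0.005,-0.036,0,0,0,0,1],[-0.005,-0.036,0,0,0,0,1],[0,0,0,0,0,0,1],[0,0,0.025,0,0,0,1],[0,0,0.025,0,0,0,1],[0,0,0.007,0,0,0,1],[0,0,0,0,0,0,1],[0,0,0,0,0,0,1]],
])

```text
time: 51.95
ee_pos: [446.3, -305.2, 45.0]
orientation: [0.714, 0.7, 0.0, 0.001]
contact_force: [-0.3, 0.9, -1.3]
width: 19.9
```

Call:
arm_command([
  [[0,0,0.003,0,0,0,1],[0,0,0,0,0,0,1],[0,0,0,0,0,0,0.7],[0,0,0,0,0,0,0.4],[0,0,0,0,0,0,0],[0,0,0,0,0,0,0],[0,0,-0.02,0,0,0,0],[0,0,-0.04,0,0,0,0],[0,0,-0.06,0,0,0,0],[0,0,0,0,0,0,0]],
])

```text
time: 53.2
ee_pos: [448.1, -307.1, 168.1]
orientation: [0.714, 0.7, 0.001, 0.006]
contact_force: [-0.8, -0.2, -0.7]
width: 92.9
```

Call:
arm_command([
  [[0,0,0,0,0,-10,1],[0,0,0,0,0,-10,1],[0,0,0,0,0,-10,1],[0,0,0,0,0,-10,1],[0,0,0,0,0,-10,1],[0,0,0,0,0,-10,1],[0,0,0,0,0,-10,1],[0,0,0,0,0,-10,1],[0,0,0,0,0,-10,1],[0,0,0,0,0,-1.2,1],[0,0,0,0,0,0,1]],
])

```text
time: 54.58
ee_pos: [445.2, -304.6, 160.8]
orientation: [0.0, 1.0, 0.0, -0.0]
contact_force: [0.9, 0.1, -0.4]
width: 0.1
```

Call:
arm_command([
  [[0,0.059,0,0,0,0,1],[0,0.059,0,0,0,0,1],[0,0.059,0,0,0,0,1],[0,0.059,0,0,0,0,1],[0,0.059,0,0,0,0,1],[0,0.059,0,0,0,0,1],[-0.024,0.059,0,0,0,0,1],[-0.024,0.059,0,0,0,0,1],[-0.024,0.059,0,0,0,0,1],[-0.024,0.059,0,0,0,0,1],[-0.024,0.059,0,0,0,0,1],[-0.02,0.059,0,0,0,0,1]],
])

```text
time: 56.08
ee_pos: [582.5, 399.7, 161.1]
orientation: [0.0, 1.0, -0.0, 0.0]
contact_force: [1.2, 0.2, 0.1]
width: 0.6
```

Call:
arm_command([
  [[0,0,0,0,0,0,1],[0,0,0,0,0,0,1]],
])

```text
time: 56.32
ee_pos: [581.5, 397.5, 160.7]
orientation: [-0.001, 1.0, -0.001, -0.001]
contact_force: [0.6, 0.4, -0.6]
width: 0.7
```

```bash
python3 - <<'E'
from h import *
a=snap('top','t17.png');b=snap('side','s17.png')
s=bot.read_state();print(s['ee_pos'],s['width'],s['orientation'])
lo,hi=(0,170,120),(6,255,255)
r=blob(b,(140,110,240,150),lo,hi,103,'side');print(r)
print('off ref',blob(cv2.imread('pics/s0.png'),(140,110,240,150),lo,hi,103,'side'))
print('t1 ball',blob(cv2.imread('pics/t1.png'),(110,180,135,195),lo,hi,103))
print('heel',blob(a,(300,200,340,235),(5,180,150),(20,255,255),28))
E
```

```text
[581.84016192 396.59693399 162.52780811] 0.5191222267446828 [-7.08787808e-05  9.99999897e-01  6.36019563e-05  4.43085472e-04]
(array([32. , 12.1,  2.7, 26.6]), array([450.8, 350.8, 103. ]), array([163.3, 144.5]))
off ref (array([32. , 12.1,  2.7, 26.6]), array([450.8, 350.8, 103. ]), array([163.3, 144.5]))
t1 ball (array([18. ,  4.2,  3.5, 45. ]), array([537. , 405.7, 103. ]), array([121.6, 187.2]))
heel (array([151. ,  15.1,  24.2,  84.3]), array([ 449.2, -117.9,   28. ]), array([319.6, 219.6]))
```

Call:
arm_command([
  [[0,0.009,0.03,0,0,0,1],[0,0,0.038,0,0,0,1],[0.012,0,0,0,0,0,1],[0.012,0,0,0,0,0,1],[0.012,0,0,0,0,0,1],[0.012,-0.001,0,0,0,0,1],[0.012,-0.001,0,0,0,0,1],[0,0,0,0,0,0,1],[-0.03,0,0,0,0,0,1],[-0.02,0,-0.05,0,0,0,1],[0,0,-0.05,0,0,0,1]],
])

```text
time: 57.8
ee_pos: [572.8, 404.1, 192.6]
orientation: [-0.0, 1.0, -0.001, -0.001]
contact_force: [0.7, 1.0, 0.6]
width: 0.5
```

Call:
arm_command([
  [[0,0,-0.04,0,0,0,1],[0.06,0,0,0,0,0,1],[0.06,0,0,0,0,0,1],[0.06,0,0,0,0,0,1],[0.06,0,0,0,0,0,1],[0.06,0,0,0,0,0,1],[0,0,0,0,0,0,1],[0,0,0,0,0,0,1],[0,0,0,0,0,0,1]],
])

```text
time: 58.92
ee_pos: [273.2, 404.2, 233.3]
orientation: [-0.0, 1.0, -0.0, 0.0]
contact_force: [0.2, 0.6, 0.3]
width: 0.4
```

```bash
python3 - <<'E'
from h import *
a=snap('top','t18.png');b=snap('side','s18.png')
s=bot.read_state();print(s['ee_pos'],s['contact_force'])
print('top ball',blob(a,(110,180,135,202),(0,170,120),(6,255,255),103))
print(blob(a,(170,145,262,190),(15,50,150),(40,200,255),40),blob(a,(190,155,262,190),(0,80,20),(14,255,160),40))
cv2.imwrite('pics/v18.png',np.hstack([cv2.resize(a[70:260,100:430],(486,280),interpolation=2),cv2.resize(b[100:310,140:375],(313,280),interpolation=2)]))
E
```

```text
[273.04391606 404.20057142 233.1762664 ] [ 0.66983591 -0.85372837 -0.16429861]
top ball (array([7., 3., 1., 0.]), array([501. , 400.1, 103. ]), array([123.3, 200.6]))
(array([383.,  16.,  22.,  90.]), array([610.3, 159. ,  40. ]), array([215.9, 162.9])) (array([322.,  15.,  20.,  90.]), array([609.7,  96.7,  40. ]), array([238.3, 162.6]))
```

View pics/v18.png

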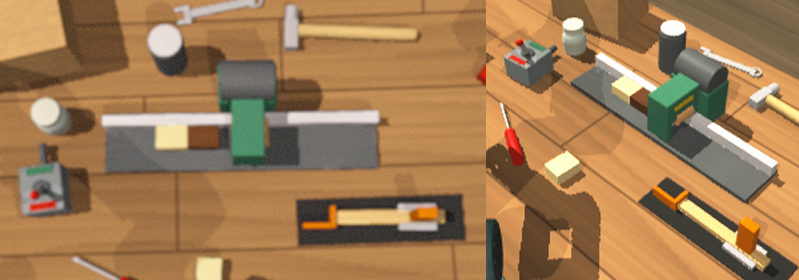

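```bash
python3 - <<'E'
from h import *
a=snap('top','t19.png');print('ball',blob(a,(110,180,135,206),(0,170,120),(6,255,255),103),'t0',blob(cv2.imread('pics/t0.png'),(110,180,135,206),(0,170,120),(6,255,255),103))
bot.job_done()
E
```

```text
ball (array([19.,  4.,  4., 90.]), array([497. , 401.4, 103. ]), array([123.1, 201.8])) t0 (array([19.,  4.,  4., 90.]), array([497. , 401.4, 103. ]), array([122.9, 201.9]))
the job is handed in; nothing more can be done
```

I finished the job and handed it in after about 59 s on the robot's clock. The sander was switched on, the pale block and then the single dark-brown block were fed through, and the sander was switched off. I saw no third block. I read the second block as dark brown, not mid-brown; either way it goes after the pale one.

**Last checks:**
- **Switch:** the bat's ball is back at its starting "off" position, x = 497 mm.
- **Blocks:** both lie flat against the fence on the outfeed bed. The dark one is about 87 mm past the hood middle and the pale one about 149 mm.
- **Push stick:** it stands upright on its mat.
- **Tin and jar:** both are standing.
- **Robot:** it is clear of everything.

**What went wrong or disagreed:**
- **Pale block knocked:** it was moved off the fence once while I was away, so I pushed it back with the closed fingers.
- **Unexplained force:** during that push I briefly felt about 42 N upward and 25 N sideways at the wrist, with the fingers riding about 10 mm high. I backed off, then repeated the push slightly higher with no trouble. I never found the cause.
- **Side camera:** its calibration disagreed with the top camera by about 3 pixels, so I relied on the top camera and contact forces.

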